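# Tip the full cassette magazine out of the packed rack and stand it in the loading dock

### The job

One of the magazines packed in the rack is stacked with cassettes to the very top of its window: tip that one forward out of the row until it leans on the rack's front bar, then draw it free and stand it upright in the empty loading dock, fully down in the pocket. Leave the other magazines standing in their places, and do not shift or knock over the bottle, the carton on the rack or the other things lying about.

Things in the scene. Friction and masses are not known exactly. Their poses are not given: they have to be found in the camera images.
- mag_full: The full magazine: upright grey box, 78 deep (own x) x 28 wide (own y) x 130 high, 0.24 to 0.45 kg, with a pull ridge on its flat top; cream cassettes fill the tall window in its front (-x) face to the very top. Origin: centre of its underside. Starts in one of the three middle places of the row in the rack, front towards the robot.
- mag_full_ridge (a point): Centre of the full magazine's pull ridge (at own x -20, y 0, z 138): a block 8 (x) x 14 (y) x 16 high on the top, 15 to 23 mm behind the front face, with 43 mm of free top between it and the rack's hood. The other magazines have the same ridge.
- mag_half: Same case and frame as mag_full, but its window shows a stack only to half height; stands in one of the three middle places. To be left where it stands.
- mag_empty: Same case and frame as mag_full, but its window shows no cassettes; stands in one of the three middle places. To be left where it stands.
- mag_left: Same case and frame as mag_full, but its window shows a stack a little under half height; stands at one end of the row. To be left where it stands.
- mag_right: Same case and frame as mag_full, but its window shows a stack to a third of its height; stands at one end of the row. To be left where it stands.
- rack: Fixed grey rack, 160 wide (own y), 155 deep; origin on the table under its middle, -x towards the robot. Floor top z = 8. Five magazines stand on it side by side at y = -60, -30, 0, 30, 60 with gaps of 2 mm, fronts at about x = -60. Closed back at x = 86; end cheeks at y = +-78, 60 high before the hood.
- rack_lip (a point): Middle of the top rear edge of the rack's front lip (rack x -61, z 26; lip 3 thick, 18 above the floor). It stops a magazine from being pulled straight forward; a magazine tips forward over this edge.
- rack_hood (a point): Middle of the lower front edge of the hood (rack x 6, z 153), 15 mm above the magazines' tops and over their rear 14 mm, so none can be lifted straight out. The hood runs back to x 91, top at z 161, and carries the carton.
- rack_bar (a point): Middle of the front bar: round steel, diameter 8, along rack y at x -101, z 64, joined to the cheeks by a slanting rod at each end. A magazine tipped forward past its balance point (about 31 degrees) comes to rest leaning on it, about 40 degrees from upright, foot still on the rack floor; tipped less, it falls back into the row.
- dock: Fixed loading dock for one magazine: low tray on a base plate 130 x 66, origin on the table under its middle. Pocket 92 (own x) x 42 (own y), 7 mm free on each side of a magazine; floor at z = 6, walls 5 thick, top at z = 25. Empty at the start.
- small_carton: Bystander: brown carton 79 (x) x 123 (y) x 58 high lying loose on the rack's hood, origin centre of its underside.
- wash_bottle: Bystander: white squeeze bottle with red cap and bent spout, 63 x 90 x 187 high, standing between rack and dock; origin centre of its underside; the 90 mm lie along its own y.
- screwdriver: Bystander: screwdriver with red handle, 26 x 204 (own y) x 28, lying before the rack.
- marker: Bystander: felt marker, 15 x 142 (own y) x 17, lying on the table between rack and dock, near the robot.
- tape_roll: Bystander: flat roll of tape, diameter 80, 19 high, to the right of the dock.
- grease_tin: Bystander: round tin with lid, diameter 63, 35 high, behind the dock (far side).
Not all that is in view belongs to the job. What is shaped like the mag_empty but purple is not meant.

How it is judged:
By the outcome, as a careful person would: the job done as asked, in the order asked, and still so for the second after the job is handed in, with the robot touching nothing.
It also fails if it takes over 59 s, if anything falls off the work surface, if the arm or the gripper's body presses on something with over 40 N, if the wrist force passes 120 N, or if a joint passes its speed limit or range.

### The arm

A 6-joint arm with a two-finger parallel gripper is mounted at the origin on a cart in front of the work surface, level with it; the furniture and walls round the work are solid. World frame = base frame: x ahead of the robot, y to its left, z up, the work surface at z = 0. Lengths are in m, angles in rad, forces in N, time in s.
With the tool pointing down it reaches from about 0.35 to 0.85 m from the base axis. Payload 8.1 kg.
Tool frame: the origin (TCP) lies at the centre of the arm's flange, where the gripper is bolted on; the fingertips stand 186 mm ahead of it and the grasp point (between the pads) lies 167 mm ahead of it (robot.grasp_offset is the distance from the TCP to the grasp point, in m); z points along the fingers, y is the line along which they close (so a half turn about z gives the same grasp; the last joint's range is limited). The gripper opens to 93 mm and grips with 3 to 60 N. Pads are 15 mm wide; open, the fingers measure 128 mm over their backs; the gripper's body (75 mm by 188 mm) begins 65 mm behind the grasp point.
Start: joints at [-1.257, 0.13, 1.488, -0, 1.523, -0.085], TCP at [0.233, -0.553, 0.405] pointing down, gripper open.
Joint ranges: [-2.96, 2.96], [-0.89, 2.26], [0.02, 2.5], [-1.34, 4.48], [0, 2.73], [-2.66, 2.66]. Speed limits (rad/s): [2.39, 2.39, 2.79, 3.14, 3.14, 3.14].

### API

Orientations are given as a rotation vector (axis times angle).
In Python, from plant import robot gives the robot as it stands.
- The arm moves only by the tool drive_tool, never from a script. Its argument "moves" is one flat list of numbers, 7 for each row, row after row: the finger opening in mm, from 0 to 93, then the shift along the tool's x, y, z in mm, then the turn, a rotation vector about the tool's x, y, z in degrees. A call has 1 to 8 rows; each row shifts and turns the commanded pose from where the row before left it, along the tool's axes as they then stand; what a row does not reach is not made up. A row lasts 1/10 s, in which the tool goes at most 50 mm and 8.59 degrees, less where a joint would pass 70% of its speed; a pose out of reach is approached as far as the arm can. A call is refused whole if a number of a shift passes 50 or a number of a turn 8.59, either way. A call with a gripper value outside its range is refused whole. The fingers move at their own pace and stop on an object; "grip_force" is the grip in N (left out, the last holds). Time passes only in rows, so rows that do not move let the fingers close. It gives the time, the measured TCP pose, the force, the opening and the grip force at its end, in the units of the state.
- robot.read_state(): the state, without advancing time (a new reading comes with each control period).
- robot.read_camera(name): name is "side" or "top"; returns a dict with "color" (400x640x3 uint8, red, green, blue), "depth" (400x640 float32, m along the optical axis (not along the pixel's ray), 0 where there is no reading), "mtx" (3x3 intrinsics, pixels), "dist_coeffs" ([k1, k2, p1, p2, k3] as OpenCV has them; the pictures are not rectified), "R" (3x3) and "t" (3): a world point X has camera coordinates R X + t. Camera axes: x right, y down, z forward; pixel columns grow to the right and rows downward; lengths in m; the calibration is good to about 2 mm. A picture is of the moment at which its call begins.
- robot.close_job(): hands the job in; it is judged then, once.
The state is a dict: "t": time; "q": joint angles; "dq": joint speeds; "joint_torque": joint torques, N m; "tool_pos": TCP position; "orientation": TCP orientation; "force": force on the tool from outside, world axes, zero at the start; "wrist_torque": the same for the moment, N m; "opening": finger opening in m; "gripper_force": force on a finger pad.
Only numpy, scipy, OpenCV 4.12 (cv2) and the standard library are available. Lean on these libraries where they do the work, as an engineer would, in place of code of your own. Each camera call takes 0.05 s, during which the arm holds its last target. There are 200 camera calls.

## Working session

There is one attempt and no reset: what is moved stays moved. The work goes in short steps, Python scripts to look and compute and a tool call to move; the robot and the scene stay as the last step left them, time stands still between calls to the robot, and variables do not carry over. Pictures are saved under pics/ and viewed, at most 10 in all, crops included, and the job is handed in when it is done.

Besides the shell and the picture viewer there is one more tool, called after "Emit:" in YAML: its name, and indented under it one key for each argument. drive_tool: Moves the arm, as the interface text tells. Its arguments: {"type":"object","properties":{"moves":{"type":"array","items":{"type":"number"}},"grip_force":{"type":"number"}},"required":["moves"]}

```bash
ls; mkdir -p pics; cat > h.py <<'E'
import numpy as np, cv2
from scipy.spatial.transform import Rotation as Rn
def cam(robot,n):
    c=robot.read_camera(n); return c
def ray(c,px):
    p=cv2.undistortPoints(np.array([[px]],float),np.array(c["mtx"],float),np.array(c["dist_coeffs"],float))[0,0]
    R=np.array(c["R"]);o=-R.T@np.array(c["t"]);d=R.T@np.array([p[0],p[1],1]);return o,d
def onz(c,px,z):
    o,d=ray(c,px);return o+d*(z-o[2])/d[2]
def dep(c,px):
    o,d=ray(c,px);return o+d*c["depth"][int(px[1]),int(px[0])]
def pix(c,X):
    return cv2.projectPoints(np.array(X,float).reshape(-1,1,3),cv2.Rodrigues(np.array(c["R"],float))[0],np.array(c["t"],float),np.array(c["mtx"],float),np.array(c["dist_coeffs"],float))[0][:,0]
def cloud(c):
    h,w=c["depth"].shape;u,v=np.meshgrid(np.arange(w),np.arange(h))
    p=cv2.undistortPoints(np.stack([u,v],-1).reshape(-1,1,2).astype(float),np.array(c["mtx"],float),np.array(c["dist_coeffs"],float))[:,0]
    P=np.c_[p,np.ones(len(p))]*c["depth"].reshape(-1,1)
    return ((P-np.array(c["t"]))@np.array(c["R"])).reshape(h,w,3)
E
python3 - <<'E'
from plant import robot
from h import *
import pickle
for n in("side","top"):
    c=robot.read_camera(n);cv2.imwrite(f"pics/{n}0.png",c["color"][:,:,::-1]);pickle.dump(c,open(f"{n}0.pkl","wb"))
    R=np.array(c["R"]);print(n,-R.T@np.array(c["t"]),R[2],c["mtx"])
s=robot.read_state();print(s["t"],s["tool_pos"],s["orientation"],s["force"])
E
```

```text
pics
side [-0.11309062 -1.25650827  1.02196663] [ 0.41841676  0.71684498 -0.55772816] [[490.35907733   0.         315.24766822]
 [  0.         490.35907733 204.85830868]
 [  0.           0.           1.        ]]
top [ 0.30588847 -0.07097757  1.35351773] [ 0.20970956 -0.02116569 -0.97753461] [[418.88210704   0.         314.9076931 ]
 [  0.         418.88210704 201.67175102]
 [  0.           0.           1.        ]]
0.1 [ 0.23294345 -0.55272263  0.40380937] [-3.07774177e+00 -6.21991004e-01  2.90923452e-04] [-0.80289743 -0.07276434  0.07088718]
```

View pics/side0.png

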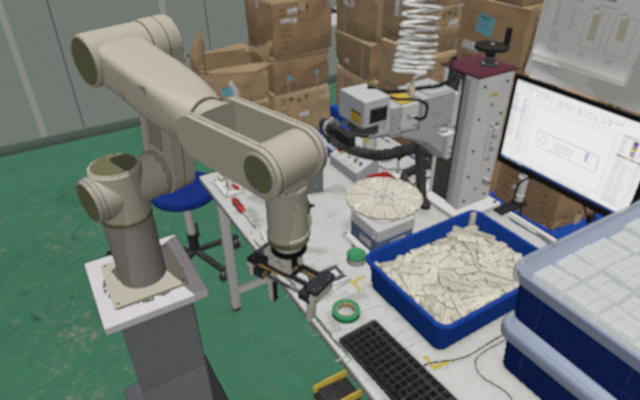

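View pics/top0.png

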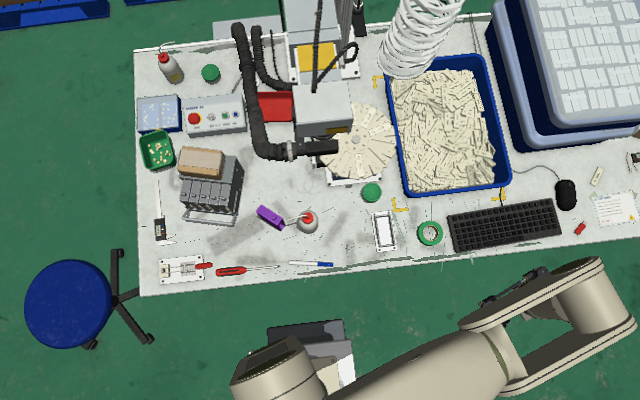

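The side view has the arm in front of the rack. The top view shows the rack at about (212,185) with the carton at (200,162), the bottle (308,222), purple decoy (270,216), dock (384,230), tape (430,234), tin (372,192), marker (312,263) and screwdriver (240,270).

```bash
python3 - <<'E'
import pickle
from h import *
c=pickle.load(open("top0.pkl","rb"))
im=c["color"][:,:,::-1]
cv2.imwrite("pics/crop1.png",cv2.resize(im[140:235,165:285],None,fx=6.2,fy=6.2,interpolation=cv2.INTER_CUBIC))
P=cloud(c)
for p in [(205,185),(200,162),(384,230),(308,218),(270,216),(310,263),(372,192),(250,240)]: print(p,P[p[1],p[0]].round(3))
E
```

```text
(205, 185) [0.655 0.224 0.14 ]
(200, 162) [0.702 0.215 0.219]
(384, 230) [ 0.475 -0.311  0.009]
(308, 218) [ 0.519 -0.071  0.142]
(270, 216) [0.54  0.04  0.131]
(310, 263) [ 0.398 -0.061  0.009]
(372, 192) [ 0.598 -0.286  0.04 ]
(250, 240) [0.494 0.124 0.001]
```

View pics/crop1.png

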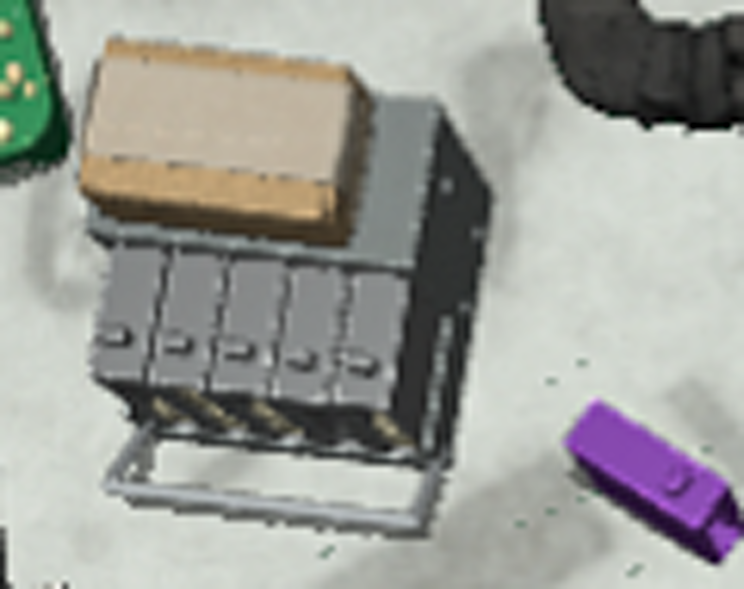

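Candidates, by crop1 pixel: five grey magazines with ridges at (118,335), (180,345), (240,350), (303,360) and (362,363), plus the purple decoy at (650,480). The second, from (180,345), seems to have cream up to its top edge. I'll fit the rack pose and rectify the front faces to check.

```bash
cat > fit.py <<'E'
import pickle
from h import *
c=pickle.load(open("top0.pkl","rb"));P=cloud(c)
m=(np.abs(P[...,2]-.139)<.006)&(np.abs(P[...,0]-.65)<.08)&(np.abs(P[...,1]-.21)<.11)
m=cv2.morphologyEx(m.astype(np.uint8),cv2.MORPH_OPEN,np.ones((3,3)))
n,l,st,_=cv2.connectedComponentsWithStats(m);k=1+np.argmax(st[1:,4]);m=l==k
Q=P[m][:,:2];print(len(Q),P[m][:,2].mean())
r=cv2.minAreaRect((Q*1000).astype(np.float32));print(r)
print(cv2.boxPoints(r))
# bar: z~.064
b=(np.abs(P[...,2]-.066)<.006)&(np.abs(P[...,0]-.56)<.04)&(np.abs(P[...,1]-.2)<.12)
B=P[b];print(len(B));print("bar",cv2.minAreaRect((B[:,:2]*1000).astype(np.float32)))
h=(np.abs(P[...,2]-.161)<.005)&(np.abs(P[...,0]-.7)<.1)&(np.abs(P[...,1]-.2)<.12)
print("hood",h.sum(),cv2.minAreaRect((P[h][:,:2]*1000).astype(np.float32)))
# ridges z .148-.16 in front of hood
rr=(np.abs(P[...,2]-.152)<.006)&(np.abs(P[...,0]-.64)<.05)&(np.abs(P[...,1]-.2)<.1)
n,l,st,ce=cv2.connectedComponentsWithStats(rr.astype(np.uint8))
for i in range(1,n):
    if st[i,4]>2: print(ce[i],st[i,4],P[l==i].mean(0).round(4))
E
python3 fit.py
```

```text
957 0.13841683998361917
((635.4541015625, 226.56849670410156), (150.93963623046875, 69.8976058959961), 76.54906463623047)
[[583.90875 161.29839]
 [651.889   145.03932]
 [686.99945 291.83862]
 [619.0192  308.09766]]
153
bar ((570.6781005859375, 200.89663696289062), (236.94203186035156, 57.43896484375), 88.27351379394531)
hood 424 ((681.8051147460938, 215.13644409179688), (162.07998657226562, 135.9084014892578), 77.0047378540039)
[233.4 174.6] 10 [0.6738 0.1348 0.1527]
[180.         177.33333333] 3 [0.6841 0.2943 0.1532]
[204. 180.] 3 [0.6669 0.2228 0.1548]
[212.5 181. ] 4 [0.6607 0.1976 0.1552]
[230.5 183. ] 4 [0.6484 0.1449 0.1547]
[182.92307692 193.46153846] 13 [0.6336 0.2879 0.1532]
[192.93333333 194.66666667] 15 [0.6266 0.2587 0.1524]
[203.07142857 195.78571429] 14 [0.6194 0.2287 0.1535]
[212.69230769 196.92307692] 13 [0.6125 0.2004 0.1541]
[223. 198.] 15 [0.606  0.1706 0.1527]
```

```bash
cat >> h.py <<'E'
YAW=-np.arctan2(.0276,.1173)
RK=np.array([.6597,.2199,0]);Rz=Rn.from_euler('z',YAW).as_matrix()
def rk(p): return RK+np.asarray(p,float)/1000@Rz.T
E
python3 - <<'E'
import pickle
from h import *
c=pickle.load(open("top0.pkl","rb"))
src=pix(c,rk([[-60,75,138],[-60,-75,138],[-60,75,8],[-60,-75,8]])).astype(np.float32);print(src)
H=cv2.getPerspectiveTransform(src,np.float32([[0,0],[600,0],[0,520],[600,520]]))
cv2.imwrite("pics/front.png",cv2.warpPerspective(c["color"][:,:,::-1],H,(600,520),flags=cv2.INTER_CUBIC))
E
```

```text
[[178.53627 200.23267]
 [227.93933 205.8567 ]
 [191.20305 208.69643]
 [236.12543 213.84216]]
```

View pics/front.png

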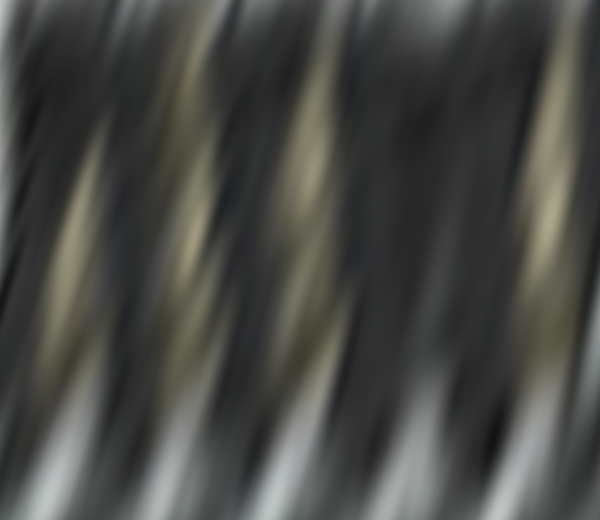

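The rectified front is only about 8 px high, so it can't settle this. Left to right, the tops of the cream stacks fall at roughly y=150, 30, 50, none and 50. I'll move the arm out of the side camera's line of sight towards the rack and check there.

```bash
cat >> h.py <<'E'
def tgt(pos,R,s):
    R0=Rn.from_rotvec(s["orientation"]);p0=np.array(s["tool_pos"])
    print("shift",(R0.inv().apply(np.array(pos)-p0)*1000).round(1),"turn",np.degrees((R0.inv()*Rn.from_matrix(R)).as_rotvec()).round(1))
def toolR(tilt,flip=1):
    # tilt deg forward; tool z=-u, tool y = +-rack y
    t=np.radians(tilt);z=Rz@np.array([np.sin(t),0,-np.cos(t)]);y=flip*Rz@np.array([0,1,0]);return np.c_[np.cross(y,z),y,z]
E
python3 - <<'E'
from plant import robot
from h import *
s=robot.read_state();R0=Rn.from_rotvec(s["orientation"]).as_matrix();print(R0.round(3))
for f in(1,-1):
    tgt([.42,-.25,.45],toolR(0,f),s);tgt([.42,.2,.45],toolR(0,f),s)
E
```

```text
[[ 0.922  0.388 -0.001]
 [ 0.388 -0.922  0.002]
 [ 0.    -0.002 -1.   ]]
shift [ 289.9 -206.4  -45.8] turn [-0.000e+00 -1.000e-01 -1.439e+02]
shift [ 464.7 -621.1  -45.1] turn [-0.000e+00 -1.000e-01 -1.439e+02]
shift [ 289.9 -206.4  -45.8] turn [-0.1  0.  36.1]
shift [ 464.7 -621.1  -45.1] turn [-0.1  0.  36.1]
```

Emit:
drive_tool:
  moves: [20, 36, -26, -6, 0, 0, 0, 20, 36, -26, -6, 0, 0, 0, 20, 36, -26, -6, 0, 0, 0, 20, 36, -26, -6, 0, 0, 0, 20, 36, -26, -6, 0, 0, 0, 20, 36, -26, -6, 0, 0, 0, 20, 36, -26, -6, 0, 0, 0, 20, 36, -26, -6, 0, 0, 0]

```text
t: 0.9
tool_pos: [0.4181, -0.2477, 0.4527]
orientation: [-3.079, -0.622, 0.0]
force: [-0.3, -0.8, -0.2]
opening: 0.0336
gripper_force: 0.0
```

Emit:
drive_tool:
  moves: [0, 18, -42, 0, 0, 0, 4, 0, 21, -41, 0, 0, 0, 4, 0, 22, -40, 0, 0, 0, 4, 0, 25, -39, 0, 0, 0, 4, 0, 27, -37, 0, 0, 0, 4, 0, 30, -35, 0, 0, 0, 4, 0, 32, -33, 0, 0, 0, 4, 0, 34, -30, 0, 0, 0, 4]

```text
t: 1.7
tool_pos: [0.5733, 0.0671, 0.4525]
orientation: [-3.131, 0.253, 0.0]
force: [0.4, -1.5, 0.1]
opening: 0.0003
gripper_force: 0.0
```

```bash
python3 - <<'E'
from plant import robot
from h import *
import pickle
s=robot.read_state();print(s["t"],s["q"],s["tool_pos"]);tgt([.42,.2,.45],toolR(0,-1),s)
c=robot.read_camera("side");pickle.dump(c,open("side1.pkl","wb"))
im=c["color"][:,:,::-1]
q=pix(c,rk([[-101,70,64],[-60,75,138],[-60,-75,8],[90,0,200],[0,0,0]]));print(q)
x,y=q.mean(0).astype(int)
cv2.imwrite("pics/side1.png",cv2.resize(im[y-60:y+60,x-80:x+80],None,fx=5,fy=5,interpolation=cv2.INTER_CUBIC));print(x,y)
E
```

```text
1.7 [2.76476124e-02 5.34906304e-02 1.48334009e+00 1.34052002e-04
 1.60486629e+00 1.75968547e+00] [0.57325091 0.06709828 0.45254357]
shift [-172.6 -106.6    2.6] turn [-0.  0.  4.]
[[265.88447691 166.72697679]
 [274.57058762 147.97608485]
 [285.73293012 195.57615098]
 [316.72261199 136.1433696 ]
 [295.66457378 184.98522722]]
287 166
```

View pics/side1.png

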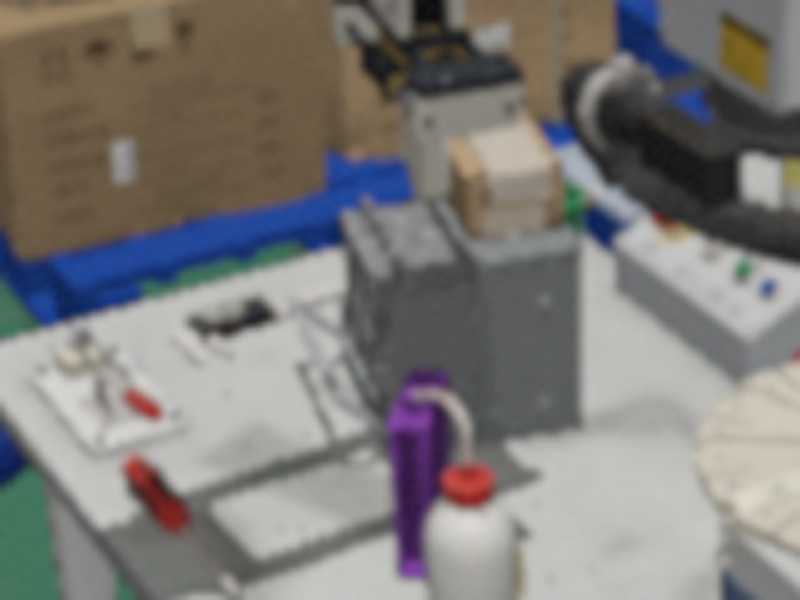

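The side crop shows the right flank of the rack and the carton clear of the arm, with the purple decoy at crop (420,470) and the bottle at (470,540), but none of the magazine fronts. I'll read the raw top-view pixels along each front instead.

```bash
python3 - <<'E'
import pickle
from h import *
c=pickle.load(open("top0.pkl","rb"));im=c["color"].astype(int);D=im[...,0]-im[...,2]
print("cols",175,240)
for r in range(198,218): print(r,' '.join(f"{max(D[r,k],0):2d}" if D[r,k]>6 else ' .' for k in range(176,240)))
for y in(60,30,0,-30,-60): print(y,pix(c,rk([[-60,y,z] for z in(138,73,8)])).round(1).tolist())
for y in(60,30,0,-30,-60):
    print(y,[int(cv2.remap(D.astype(np.float32),*[a.reshape(1,-1).astype(np.float32) for a in pix(c,rk([[-58,y+dy,z] for dy in (-6,-3,0,3,6)])).T],cv2.INTER_LINEAR).mean()) for z in range(138,0,-8)])
E
```

```text
cols 175 240
198  .  .  .  .  .  .  .  .  .  .  .  .  .  .  .  .  .  .  .  .  .  .  .  .  .  .  .  .  .  .  .  .  .  .  .  .  .  .  .  .  .  .  .  .  .  .  .  .  .  .  .  .  .  .  .  .  .  .  .  .  .  .  .  .
199  .  .  .  .  .  .  .  .  .  .  .  .  .  .  .  .  .  .  .  .  .  .  .  .  .  .  .  .  .  .  .  .  .  .  .  .  .  .  .  .  .  .  .  .  .  .  .  .  .  .  .  .  .  .  .  .  .  .  .  .  .  .  .  .
200  .  .  .  .  .  .  .  .  .  .  .  .  .  .  .  .  .  .  .  .  .  .  .  .  .  .  .  .  .  .  .  .  .  .  .  .  .  .  .  .  .  .  .  .  .  .  .  .  .  .  .  .  .  .  .  .  .  .  .  .  .  .  .  .
201  .  .  .  .  .  .  .  .  .  .  .  .  .  .  .  .  .  .  .  .  .  .  .  .  .  .  .  .  .  .  .  .  .  .  .  .  .  .  .  .  .  .  .  .  .  .  .  .  .  .  .  .  .  .  .  .  .  .  .  .  .  .  .  .
202  .  .  .  .  .  .  .  .  .  .  .  .  .  .  .  .  .  .  .  .  .  .  .  .  .  .  .  .  .  .  .  .  .  .  .  .  .  .  .  .  .  .  .  .  .  .  .  .  .  .  .  .  .  .  .  .  .  .  .  .  .  .  .  .
203  .  .  .  .  .  .  .  .  .  .  .  .  .  .  .  .  .  . 12 16 23  .  .  .  .  .  .  .  .  .  .  .  .  .  
[... 2748 characters left out ...]
  .  .  .  .  .  .  .  .  .  .  .  .  .  .  .  .  .  .  .  .  .  .  .  .  .  .  .  .
60 [[183.4, 200.8], [189.9, 205.2], [195.7, 209.2]]
30 [[193.3, 201.9], [199.2, 206.3], [204.6, 210.2]]
0 [[203.2, 203.0], [208.6, 207.3], [213.6, 211.3]]
-30 [[213.0, 204.2], [218.1, 208.4], [222.6, 212.3]]
-60 [[223.0, 205.3], [227.5, 209.5], [231.6, 213.3]]
60 [-2, -1, 0, 0, 0, 0, 2, 6, 10, 15, 15, 14, 13, 10, 4, -1, -2, -3]
30 [-1, 1, 6, 10, 11, 11, 12, 13, 13, 14, 13, 13, 13, 12, 5, 0, -1, -3]
0 [-2, -1, 0, 4, 8, 13, 16, 18, 15, 13, 13, 13, 14, 10, 4, -1, -2, -3]
-30 [-2, -2, -1, -1, 0, 0, 0, 0, 0, 0, 0, -1, -1, -1, -1, -1, -2, -3]
-60 [-2, -1, 2, 6, 11, 14, 17, 19, 18, 17, 15, 14, 14, 11, 4, 0, -2, -3]
```

Casting the pixels onto the front plane gives these readings along each front:

| Place (rack y) | Cream seen | Reading |
|---|---|---|
| +60 | bright stack top at z≈66 | about a third |
| +30 | uniform from z≈122 down to the lip | full |
| 0 | bright stack top at z≈82 | half |
| -30 | none | empty |
| -60 | bright stack top at z≈82 | partly filled end magazine |

The full one is at y=+30, with its ridge at pixel (193,195) and world (0.627, 0.259). I'll hook behind that ridge with closed fingers, the tool tilted 20°.

```bash
cat >> h.py <<'E'
def tcp_tip(rackp,tilt,off=186): # rack mm point of tip -> TCP world
    return rk(rackp)-toolR(tilt,-1)[:,2]*off/1000
E
python3 - <<'E'
from plant import robot
from h import *
s=robot.read_state()
tgt(tcp_tip([-22,30,230],20),toolR(20,-1),s)
print((toolR(0,-1).T@toolR(20,-1)).round(2))
import pickle
c=pickle.load(open("top0.pkl","rb"));P=cloud(c)
m=(np.abs(P[...,2]-.219)<.004)&(np.abs(P[...,0]-.7)<.1)&(np.abs(P[...,1]-.2)<.12)
q=(P[m]-RK)@Rz*1000;print(len(q),q.min(0),q.max(0))
# dock + bystanders
d=(P[...,2]>.018)&(P[...,2]<.03)&(np.abs(P[...,0]-.475)<.06)&(np.abs(P[...,1]+.311)<.06)
print("dock",d.sum(),cv2.minAreaRect((P[d][:,:2]*1000).astype(np.float32)))
d=(P[...,2]>.0)&(P[...,2]<.03)&(c["color"].min(-1)>215)
E
```

```text
shift [ -26.3 -197.1   44.8] turn [-0.8 20.2  3.8]
[[ 0.94  0.    0.34]
 [-0.    1.   -0.  ]
 [-0.34  0.    0.94]]
937 [  9.81893998 -53.78689145 215.07097994] [ 86.85910055  70.70104221 222.99903039]
dock 162 ((473.6492614746094, -309.7579040527344), (102.6229476928711, 52.84806442260742), 0.5554706454277039)
```

Emit:
drive_tool:
  moves: [0, -5, -40, 9, 0, 0, 0, 0, -5, -40, 9, 0, 0, 0, 0, -5, -39, 9, 0, 0, 0, 0, -5, -39, 9, 0, 0, 0, 0, -6, -39, 9, 0, 0, 0, 0, 0, 0, 0, 0, 7, 1.3, 0, 0, 0, 0, 0, 7, 1.3, 0, 0, 0, 0, 0, 6.2, 1.2]
  grip_force: 10

```text
t: 2.55
tool_pos: [0.5781, 0.2639, 0.4069]
orientation: [3.045, -0.346, 0.55]
force: [-0.9, 0.5, 0.4]
opening: 0.0006
gripper_force: 0.0
```

```bash
python3 - <<'E'
from plant import robot
from h import *
s=robot.read_state();print(s["q"])
tgt(tcp_tip([-22,30,230],20),toolR(20,-1),s)
tgt(tcp_tip([-22,30,144.5],20),toolR(20,-1),s)
tgt(tcp_tip([-29,30,144.5],20),toolR(20,-1),s)
E
```

```text
[ 0.40694602  0.08811808  1.55154365 -0.21185478  1.2116097   2.24943796]
shift [ 2.9 -5.8  3.4] turn [-0.8 -0.4  0.2]
shift [-26.9  -4.8  83.5] turn [-0.8 -0.4  0.2]
shift [-33.5  -4.9  81.1] turn [-0.8 -0.4  0.2]
```

Emit:
drive_tool:
  moves: [0, -6, -3, 20, -0.8, -0.4, 0, 0, -7, -2, 22, 0, 0, 0, 0, -7, 0, 22, 0, 0, 0, 0, -5, 0, 14, 0, 0, 0, 0, -2, 0, 5, 0, 0, 0, 0, 0, 0, 0, 0, 0, 0]

```text
t: 3.15
tool_pos: [0.5821, 0.2675, 0.3192]
orientation: [3.035, -0.349, 0.525]
force: [-0.9, -0.2, -0.1]
opening: 0.0003
gripper_force: 0.0
```

```bash
cat >> h.py <<'E'
def tip_rack(s,off=186):
    R=Rn.from_rotvec(s["orientation"]).as_matrix();p=np.array(s["tool_pos"])+R[:,2]*off/1000
    print("t",s["t"],"tip rack",((p-RK)@Rz*1000).round(1),"F rack",(np.array(s["force"])@Rz).round(1),"op",s["opening"])
E
python3 - <<'E'
from plant import robot
from h import *
s=robot.read_state();tip_rack(s)
tgt(tcp_tip([-29,30,144.5],20),toolR(20,-1),s)
c=robot.read_camera("top");im=c["color"][:,:,::-1]
cv2.imwrite("pics/hook.png",cv2.resize(im[140:240,150:290],None,fx=5.5,fy=5.5,interpolation=cv2.INTER_CUBIC))
E
```

```text
t 3.15 tip rack [-23.9  28.1 144. ] F rack [-0.8 -0.4 -0.1] op 0.0003370181132024966
shift [-5.7 -1.5 -2.1] turn [0.1 0.4 0.1]
```

View pics/hook.png

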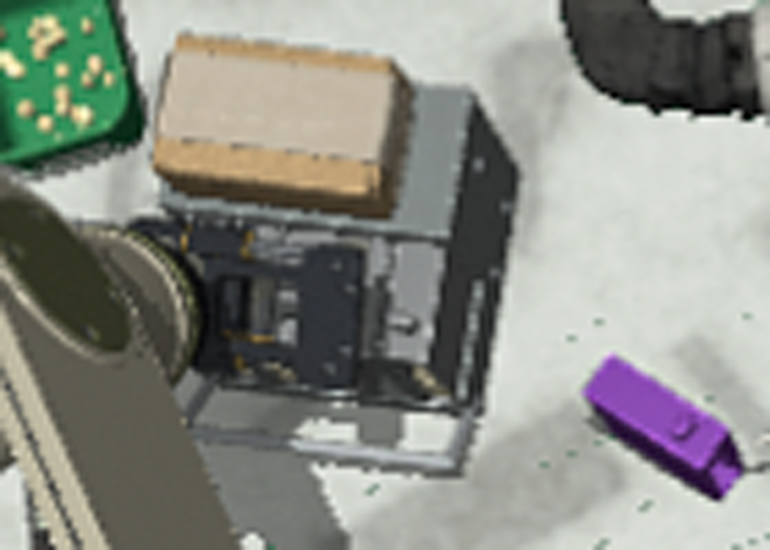

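The gripper (crop centre (300,310)) sits over the row clear of the carton, and there is no force. I'll pull forward in small steps.

Emit:
drive_tool:
  moves: [0, -4.6, -1.5, -2.1, 0, 0, 0, 0, -4.6, 0, -2.1, 0, 0, 0, 0, -4.6, 0, -2.1, 0, 0, 0, 0, -4.6, 0, -2.1, 0, 0, 0, 0, -4.6, 0, -2.1, 0, 0, 0]

```text
t: 3.7
tool_pos: [0.5576, 0.2752, 0.3233]
orientation: [3.036, -0.349, 0.53]
force: [0.1, -0.5, 0.5]
opening: 0.0005
gripper_force: 0.4
```

```bash
python3 - <<'E'
from plant import robot
from h import *
s=robot.read_state();tip_rack(s)
E
```

```text
t 3.7 tip rack [-49.   30.4 148.3] F rack [ 0.2 -0.5  0.5] op 0.0004997705635518252
```

Emit:
drive_tool:
  moves: [0, -5.2, 0, -1.1, 0, 0, 0, 0, -5.2, 0, -1.1, 0, 0, 0, 0, -5.2, 0, -1.1, 0, 0, 0, 0, -5.2, 0, -1.1, 0, 0, 0]

```text
t: 4.1
tool_pos: [0.5369, 0.2798, 0.3194]
orientation: [3.035, -0.349, 0.528]
force: [0.3, -0.2, -0.8]
opening: 0.0007
gripper_force: 0.2
```

```bash
python3 - <<'E'
from plant import robot
from h import *
s=robot.read_state();tip_rack(s)
c=robot.read_camera("top");im=c["color"][:,:,::-1]
cv2.imwrite("pics/tip1.png",cv2.resize(im[150:240,160:280],None,fx=6,fy=6,interpolation=cv2.INTER_CUBIC))
E
```

```text
t 4.1 tip rack [-70.4  30.  144.3] F rack [ 0.3 -0.1 -0.8] op 0.000744676561975379
```

View pics/tip1.png

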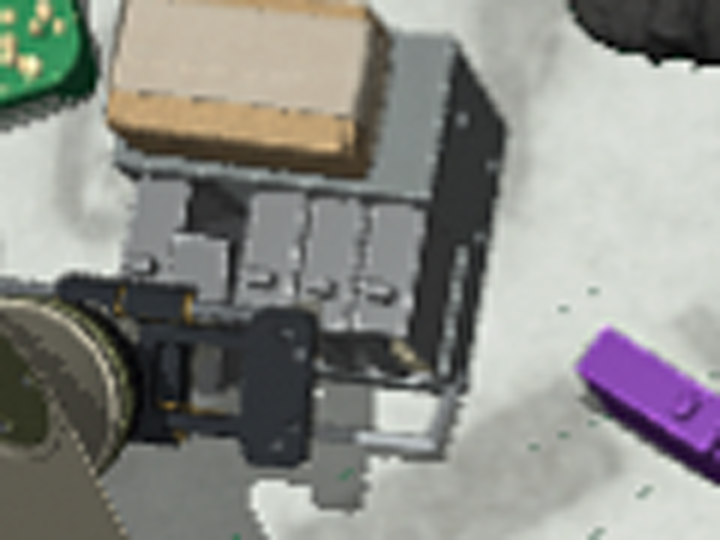

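The second magazine (top at crop (200,260)) is tipping and its neighbours are in place. I'll keep pulling past the balance point.

Emit:
drive_tool:
  moves: [0, -5.1, 0, -0.5, 0, 0, 0, 0, -5.1, 0, -0.5, 0, 0, 0, 0, -5.1, 0, -0.5, 0, 0, 0, 0, -5.1, 0, -0.5, 0, 0, 0, 0, -4.5, 0, 0.6, 0, 0, 0, 0, -4.5, 0, 0.6, 0, 0, 0, 0, -3.5, 0, 0.6, 0, 0, 0, 0, -2.5, 0, 0.6, 0, 0, 0]

```text
t: 4.95
tool_pos: [0.5051, 0.2876, 0.308]
orientation: [3.036, -0.349, 0.531]
force: [-1.5, 0.5, 6.1]
opening: 0.0005
gripper_force: 2.9
```

```bash
cat > obs.py <<'E'
from plant import robot
from h import *
import pickle,sys
s=robot.read_state();tip_rack(s)
c=robot.read_camera("top");pickle.dump(c,open(f"{sys.argv[1]}.pkl","wb"));P=(cloud(c)-RK)@Rz*1000
# profile of points in strip y 20..40
m=(np.abs(P[...,1]-30)<11)&(P[...,0]>-190)&(P[...,0]<10)&(P[...,2]>30)&(P[...,2]<190)
for v,u in np.argwhere(m)[::4]: print((u,v),P[v,u].round(0),c["color"][v,u].tolist(),end=' | ')
E
python3 obs.py tip2
```

```text
t 4.95 tip rack [-102.8   30.5  133.1] F rack [-1.5  0.1  6.1] op 0.0004961119440573772
(np.int64(192), np.int64(177)) [  9.  39. 164.] [120, 127, 127] | (np.int64(194), np.int64(178)) [  9.  35. 155.] [140, 147, 146] | (np.int64(198), np.int64(178)) [  9.  21. 163.] [130, 138, 136] | (np.int64(197), np.int64(179)) [  6.  25. 159.] [83, 88, 87] | (np.int64(200), np.int64(187)) [ 1. 38. 74.] [92, 94, 95] | (np.int64(199), np.int64(189)) [-8. 36. 86.] [86, 88, 87] | (np.int64(199), np.int64(190)) [-12.  35.  88.] [87, 87, 88] | (np.int64(198), np.int64(191)) [-18.  33. 101.] [87, 88, 88] | (np.int64(196), np.int64(192)) [-23.  37. 106.] [88, 89, 90] | (np.int64(194), np.int64(193)) [-28.  40. 116.] [89, 90, 90] | (np.int64(198), np.int64(193)) [-26.  30. 109.] [87, 88, 88] | (np.int64(196), np.int64(194)) [-31.  33. 115.] [88, 89, 89] | (np.int64(193), np.int64(195)) [-36.  40. 121.] [88, 88, 89] | (np.int64(197), np.int64(195)) [-34.  28. 120.] [88, 90, 89] | (np.int64(194), np.int64(196)) [-40.  35. 126.] [88, 90, 89] | (np.int64(198), np.int64(196)) [-38.  23. 126.] [85, 86, 85] | (
[... 1371 characters left out ...]
int64(208)) [-81.  40. 145.] [121, 124, 124] | (np.int64(192), np.int64(208)) [-80.  28. 145.] [119, 122, 122] | (np.int64(189), np.int64(209)) [-83.  37. 143.] [104, 107, 108] | (np.int64(193), np.int64(209)) [-82.  26. 143.] [119, 122, 122] | (np.int64(194), np.int64(210)) [-85.  22. 144.] [127, 131, 131] | (np.int64(193), np.int64(212)) [-91.  25. 141.] [90, 92, 92] | (np.int64(200), np.int64(216)) [-92.  19.  84.] [64, 68, 69] | (np.int64(192), np.int64(222)) [-119.   26.  129.] [65, 67, 64] | (np.int64(198), np.int64(222)) [-112.   20.   90.] [87, 89, 87] | (np.int64(195), np.int64(223)) [-120.   20.  118.] [65, 67, 67] | (np.int64(195), np.int64(224)) [-122.   21.  112.] [61, 63, 63] |
```

At about 37° the magazine is past balance and the tip is resting lightly on its top. I'll lift off straight up and check that it leans on the bar.

Emit:
drive_tool:
  moves: [0, 3.4, 0, -9.4, 0, 0, 0, 0, 7, 0, -18, 0, 0, 0, 0, 7, 0, -18, 0, 0, 0, 0, 9, 0, -25, 0, 0, 0, 30, 9, 0, -25, 0, 0, 0]

```text
t: 5.5
tool_pos: [0.506, 0.287, 0.4101]
orientation: [3.035, -0.349, 0.528]
force: [0.4, -0.5, 0.7]
opening: 0.0045
gripper_force: 0.0
```

Emit:
drive_tool:
  moves: [70, 0, 0, -20, 0, 7, 0, 70, 0, 0, 0, 0, 7, 0, 70, 0, 0, 0, 0, 6, 0, 70, 0, 0, 0, 0, 0, 0]

```text
t: 5.9
tool_pos: [0.4988, 0.2889, 0.4278]
orientation: [2.862, -0.327, 1.038]
force: [-0.6, -0.2, 0.2]
opening: 0.0359
gripper_force: 0.0
```

```bash
cat > lean.py <<'E'
from plant import robot
from h import *
import pickle,sys
s=robot.read_state();tip_rack(s)
c=robot.read_camera("top");pickle.dump(c,open(f"{sys.argv[1]}.pkl","wb"));P=(cloud(c)-RK)@Rz*1000
m=(np.abs(P[...,1]-30)<11)&(P[...,0]>-66)&(P[...,0]<-5)&(P[...,2]>70)&(P[...,2]<160)
if m.sum()>5:
    a=np.polyfit(P[m][:,2],P[m][:,0],1);print("rear face n",m.sum(),"tilt",np.degrees(np.arctan(-a[0])),a)
m=(np.abs(P[...,1]-30)<16)&(P[...,0]>-97)&(P[...,0]<-68)&(P[...,2]>130)&(P[...,2]<170)
print("top",m.sum(),P[m].min(0),P[m].max(0),P[m].mean(0))
cv2.imwrite(f"pics/{sys.argv[1]}.png",cv2.resize(c["color"][150:250,150:290,::-1],None,fx=5.5,fy=5.5,interpolation=cv2.INTER_CUBIC))
E
python3 lean.py lean1
```

```text
t 5.9 tip rack [-53.2  30.3 285. ] F rack [-0.6 -0.3  0.2] op 0.035890532901340276
rear face n 29 tilt 36.49775774706843 [-0.73990051 54.86545184]Traceback (most recent call last):
  File "lean.py", line 10, in <module>
    print("top",m.sum(),P[m].min(0),P[m].max(0),P[m].mean(0))
                        ~~~~~~~~^^^
    return umr_minimum(a, axis, None, out, keepdims, initial, where)
ValueError: zero-size array to reduction operation minimum which has no identity
```

The magazine rests stably at about 37–38°. I'll line up the opened gripper along its axis.

```bash
python3 - <<'E'
from plant import robot
from h import *
s=robot.read_state()
def g(ox,oz,t):
    r=np.radians(t);C=np.array([-61+18*np.tan(r),8]);p=C+oz*np.array([-np.sin(r),np.cos(r)])+(ox+39)*np.array([np.cos(r),np.sin(r)]);return [p[0],30,p[1]]
for oz in(205,105): print(g(-13,oz,38));tgt(tcp_tip(g(-13,oz,38),38,167),toolR(38,-1),s)
E
```

```text
[np.float64(-152.65918157086426), 30, np.float64(185.5494028478451)]
shift [-134.5   -0.2   32. ] turn [ 0.  -1.6  0.2]
[np.float64(-91.09303403829844), 30, np.float64(106.7483274871729)]
shift [-137.4   -0.2  132. ] turn [ 0.  -1.6  0.2]
```

Emit:
drive_tool:
  moves: [50, -33, 0, 8, 0, -1.6, 0, 50, -34, 0, 8, 0, 0, 0, 50, -34, 0, 8, 0, 0, 0, 50, -33, 0, 8, 0, 0, 0, 50, 0, 0, 0, 0, 0, 0]

```text
t: 6.45
tool_pos: [0.4283, 0.2838, 0.3319]
orientation: [2.917, -0.286, 0.943]
force: [-0.1, -0.4, 0.0]
opening: 0.0499
gripper_force: 0.0
```

```bash
cat >> h.py <<'E'
def g(ox,oz,t):
    r=np.radians(t);C=np.array([-61+18*np.tan(r),8]);p=C+oz*np.array([-np.sin(r),np.cos(r)])+(ox+39)*np.array([np.cos(r),np.sin(r)]);return [p[0],30,p[1]]
E
python3 - <<'E'
from plant import robot
from h import *
s=robot.read_state();print(s["q"],s["opening"])
tgt(tcp_tip(g(-13,105,38),38,167),toolR(38,-1),s)
for n in("top","side"):
    c=robot.read_camera(n)
    q=pix(c,rk([g(-39,130,38),g(39,130,38),g(39,0,38)]));print(n,q.round().tolist())
    x,y=q.mean(0).astype(int)
    cv2.imwrite(f"pics/pre_{n}.png",cv2.resize(c["color"][y-45:y+45,x-60:x+60,::-1],None,fx=3.3,fy=3.3,interpolation=cv2.INTER_CUBIC))
a=cv2.imread("pics/pre_top.png");b=cv2.imread("pics/pre_side.png");cv2.imwrite("pics/pre.png",np.hstack([a,b]))
E
```

```text
[ 0.64948663 -0.23092181  2.03994057 -0.56339167  0.96785789  2.65473582] 0.049879549416406106
shift [-16.9 -19.4 103.1] turn [-1.1  2.1  1.7]
top [[192.0, 225.0], [191.0, 202.0], [205.0, 185.0]]
side [[261.0, 162.0], [276.0, 149.0], [297.0, 169.0]]
```

View pics/pre.png

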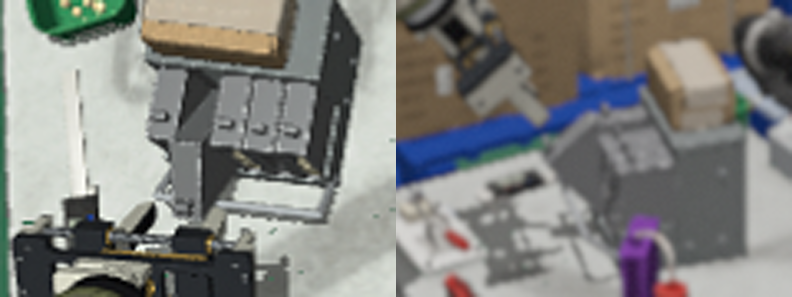

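In the top half the full magazine leans forward (its top at pre (185,175)) and its neighbours stand. However, joint 6 is at its limit (2.655). I'll back off and give the tool a half turn, which gives the same grasp.

Emit:
drive_tool:
  moves: [50, 0, 0, -25, 0, 0, -8, 50, 0, 0, -25, 0, 0, -8, 50, 0, 0, 0, 0, 0, -8, 50, 0, 0, 0, 0, 0, -8, 50, 0, 0, 0, 0, 0, -8, 50, 0, 0, 0, 0, 0, -8, 50, 0, 0, 0, 0, 0, -8, 50, 0, 0, 0, 0, 0, -8]

```text
t: 7.35
tool_pos: [0.4021, 0.2912, 0.3783]
orientation: [2.39, 1.192, 0.697]
force: [-0.0, 0.7, -0.1]
opening: 0.0495
gripper_force: 0.0
```

Emit:
drive_tool:
  moves: [50, 0, 0, 0, 0, 0, -8.5, 50, 0, 0, 0, 0, 0, -8.5, 50, 0, 0, 0, 0, 0, -8.5, 50, 0, 0, 0, 0, 0, -8.5, 50, 0, 0, 0, 0, 0, -8.5, 50, 0, 0, 0, 0, 0, -8.5, 50, 0, 0, 0, 0, 0, -8.5, 50, 0, 0, 0, 0, 0, -8.5]

```text
t: 8.15
tool_pos: [0.4022, 0.2912, 0.3782]
orientation: [1.244, 2.2, 0.264]
force: [0.1, -0.0, 0.1]
opening: 0.0502
gripper_force: 0.0
```

```bash
cat >> h.py <<'E'
def tcp2(rackp,tilt,off=167): return rk(rackp)-toolR(tilt,1)[:,2]*off/1000
E
python3 - <<'E'
from plant import robot
from h import *
s=robot.read_state();print(s["q"],s["opening"])
tgt(tcp2(g(-13,205,38),38),toolR(38,1),s)
E
```

```text
[ 0.70155274 -0.31971511  2.02674159 -0.55339924  1.07225383  0.33952598] 0.05018428824436198
shift [31.8 -6.8 56.5] turn [  0.6  -2.1 -46.2]
```

Emit:
drive_tool:
  moves: [50, 0, 0, 0, 0, 0, -7.7, 50, 0, 0, 0, 0, 0, -7.7, 50, 0, 0, 0, 0, 0, -7.7, 50, 0, 0, 0, 0, 0, -7.7, 50, 0, 0, 0, 0, 0, -7.7, 50, 0, 0, 0, 0, 0, -7.7, 50, 0, 0, 0, 0, 0, 0]

```text
t: 8.85
tool_pos: [0.4021, 0.2911, 0.378]
orientation: [0.283, 2.492, -0.064]
force: [-0.3, 0.3, 0.3]
opening: 0.0499
gripper_force: 0.0
```

```bash
python3 - <<'E'
from plant import robot
from h import *
s=robot.read_state();print(s["q"],s["opening"])
for z in (205,165,105): tgt(tcp2(g(-13,z,38),38),toolR(38,1),s)
import pickle
c=robot.read_camera("top");pickle.dump(c,open("lean2.pkl","wb"));P=(cloud(c)-RK)@Rz*1000
m=(np.abs(P[...,1]-30)<14)&(P[...,0]>-140)&(P[...,0]<0)&(P[...,2]>60)&(P[...,2]<175)
for v in range(180,232,3):
    k=m[v]
    if k.any(): print(v,np.where(k)[0][[0,-1]],P[v][k].mean(0).round(1),P[v][k].min(0).round(0)[1],P[v][k].max(0).round(0)[1])
E
```

```text
[ 0.70160784 -0.31982955  2.0273364  -0.55360611  1.07200823 -0.46272607] 0.04987380804791653
shift [26.7 18.3 56.3] turn [ 1.4 -1.7 -0.2]
shift [25.6 17.3 96.3] turn [ 1.4 -1.7 -0.2]
shift [ 23.8  15.9 156.3] turn [ 1.4 -1.7 -0.2]
189 [198 200] [-7.2 37.3 82.6] 34.0 39.0
192 [195 200] [-21.5  33.7 103.3] 28.0 40.0
195 [192 199] [-34.9  32.7 120.4] 23.0 43.0
198 [190 198] [-48.2  29.6 139.2] 19.0 41.0
201 [187 198] [-60.   28.3 151.8] 17.0 43.0
204 [187 200] [-67.4  25.8 145.1] 17.0 42.0
207 [187 204] [-72.6  24.7 126.3] 17.0 44.0
210 [187 203] [-81.5  24.6 124.6] 17.0 41.0
213 [188 203] [-89.2  23.8 117.4] 17.0 40.0
216 [187 202] [-98.7  25.1 117.6] 17.0 44.0
219 [188 202] [-106.6   24.2  110.9] 16.0 40.0
222 [187 198] [-118.1   26.4  123. ] 16.0 44.0
225 [192 196] [-125.1   24.1  111.2] 19.0 31.0
```

Emit:
drive_tool:
  moves: [50, 13, 9, 0, 1.4, -1.7, -0.2, 50, 13, 9, 20, 0, 0, 0, 50, 0, 0, 20, 0, 0, 0, 50, 0, 0, 16, 0, 0, 0, 50, 0, 0, 0, 0, 0, 0]

```text
t: 9.4
tool_pos: [0.4189, 0.3046, 0.3147]
orientation: [0.293, 2.466, -0.102]
force: [-0.4, -0.5, 0.3]
opening: 0.0501
gripper_force: 0.0
```

```bash
python3 - <<'E'
from plant import robot
from h import *
s=robot.read_state();tip_rack(s,167)
for z in (165,105): tgt(tcp2(g(-13,z,38),38),toolR(38,1),s)
E
```

```text
t 9.4 tip rack [-151.3   26.6  182.8] F rack [-0.3 -0.6  0.3] op 0.050092818107176196
shift [-0.3  2.9 37. ] turn [-0.2 -0.1 -0.2]
shift [-0.4  3.1 97. ] turn [-0.2 -0.1 -0.2]
```

Emit:
drive_tool:
  moves: [50, 0, 3, 10, -0.2, 0, -0.2, 50, 0, 0, 25, 0, 0, 0, 50, 0, 0, 25, 0, 0, 0, 50, 0, 0, 20, 0, 0, 0, 50, 0, 0, 12, 0, 0, 0, 50, 0, 0, 5, 0, 0, 0, 50, 0, 0, 0, 0, 0, 0]
  grip_force: 40

```text
t: 10.1
tool_pos: [0.4774, 0.2945, 0.2396]
orientation: [0.282, 2.465, -0.098]
force: [-0.1, -0.4, -0.4]
opening: 0.0499
gripper_force: 0.0
```

```bash
python3 - <<'E'
from plant import robot
from h import *
s=robot.read_state();tip_rack(s,167)
tgt(tcp2(g(-13,105,38),38),toolR(38,1),s)
E
```

```text
t 10.1 tip rack [-91.8  31.1 108. ] F rack [-0.  -0.5 -0.4] op 0.049943289025905425
shift [ 0.3 -0.8  1.4] turn [ 0.1 -0.   0.1]
```

No contact force. Closing the fingers.

Emit:
drive_tool:
  moves: [20, 0, -0.5, 0, 0, 0, 0, 20, 0, 0, 0, 0, 0, 0, 20, 0, 0, 0, 0, 0, 0, 20, 0, 0, 0, 0, 0, 0, 20, 0, 0, 0, 0, 0, 0, 20, 0, 0, 0, 0, 0, 0]
  grip_force: 50

```text
t: 10.7
tool_pos: [0.4772, 0.2942, 0.2402]
orientation: [0.281, 2.465, -0.097]
force: [-3.0, -0.1, 5.2]
opening: 0.028
gripper_force: 50.0
```

Emit:
drive_tool:
  moves: [20, -1, 0, -6, 0, 0, 0, 20, -1, 0, -12, 0, 0, 0, 20, 0, 0, -14, 0, 0, 0, 20, 0, 0, -14, 0, 0, 0, 20, 0, 0, -14, 0, 0, 0, 20, 0, 0, -14, 0, 0, 0, 20, 0, 0, -14, 0, 0, 0, 20, 0, 0, -12, 0, 0, 0]

```text
t: 11.5
tool_pos: [0.4179, 0.3078, 0.3208]
orientation: [0.281, 2.465, -0.097]
force: [0.5, 0.2, -2.2]
opening: 0.0277
gripper_force: 50.0
```

```bash
python3 - <<'E'
from plant import robot
from h import *
s=robot.read_state();tip_rack(s,167);print(s["q"])
for n in("top","side"):
    c=robot.read_camera(n)
    q=pix(c,rk([[-100,0,120]]));x,y=q.mean(0).astype(int)
    cv2.imwrite(f"pics/dr_{n}.png",cv2.resize(c["color"][y-60:y+60,x-60:x+60,::-1],None,fx=3.3,fy=3.3,interpolation=cv2.INTER_CUBIC))
cv2.imwrite("pics/draw.png",np.hstack([cv2.imread("pics/dr_top.png"),cv2.imread("pics/dr_side.png")]))
E
```

```text
t 11.5 tip rack [-152.8   30.5  189.1] F rack [ 0.4  0.3 -2.2] op 0.027714203267485648
[ 0.72058157 -0.1840932   2.02948639 -0.64721996  0.97741199 -0.33920355]
```

View pics/draw.png

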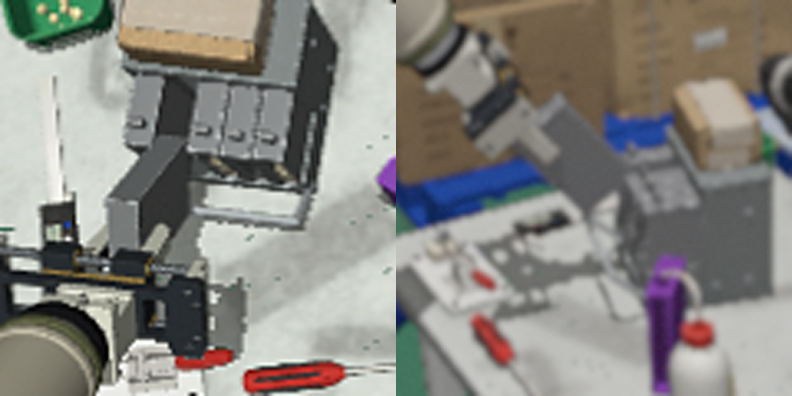

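The magazine is drawn out along its axis, held squarely, with its neighbours and the carton in place. I'll keep drawing, then raise it.

Emit:
drive_tool:
  moves: [20, 0, 0, -20, 0, 0, 0, 20, 0, 0, -20, 0, 0, 0, 20, 0, 0, -20, 0, 0, 0, 20, -12, 0, -16, 0, 0, 0, 20, -12, 0, -16, 0, 0, 0, 20, -12, 0, -16, 0, 0, 0, 20, -12, 0, -16, 0, 0, 0, 20, -12, 0, -16, 0, 0, 0]

```text
t: 12.4
tool_pos: [0.3808, 0.3163, 0.4672]
orientation: [0.281, 2.466, -0.099]
force: [-0.1, -0.1, -2.6]
opening: 0.0277
gripper_force: 50.0
```

```bash
cat >> h.py <<'E'
def toolD(yawdeg):
    r=Rn.from_euler('z',yawdeg,degrees=True).as_matrix();return np.c_[-r[:,0],r[:,1],[0,0,-1]]
E
python3 - <<'E'
from plant import robot
from h import *
import pickle
s=robot.read_state();tip_rack(s,167);print(s["q"],s["tool_pos"])
tgt(s["tool_pos"],toolR(0,1),s)
c=pickle.load(open("top0.pkl","rb"));P=cloud(c)
D=(P-[.4736,-.3098,0])*1000
# dock walls: depth points >15mm
d=(D[...,2]>14)&(D[...,2]<32)&(np.abs(D[...,0])<60)&(np.abs(D[...,1])<35)
q=D[d];print("walls",len(q),cv2.minAreaRect(q[:,:2].astype(np.float32)),np.percentile(q,[2,98],axis=0),q[:,2].mean())
b=(np.abs(D[...,2])<5)&(D[...,2]>1.5)&(np.abs(D[...,0])<75)&(np.abs(D[...,1])<42)
print("base",cv2.minAreaRect(D[b][:,:2].astype(np.float32)))
# colour: dock white top in image, rect of walls projected
w=[[.4736+sx*.051,-.3098+sy*.026,.025] for sx,sy in((1,1),(1,-1),(-1,-1),(-1,1))];print(pix(c,w).round(1).tolist())
im=c["color"][195:262,355:415,::-1].copy();cv2.imwrite("pics/dock0.png",cv2.resize(im,None,fx=8,fy=8,interpolation=cv2.INTER_CUBIC))
E
```

```text
t 12.4 tip rack [-190.8   30.1  335.5] F rack [-0.1 -0.1 -2.6] op 0.027719305620756515
[ 0.79248491 -0.34127128  1.88720065 -0.58235821  1.26508839 -0.46602116] [0.380849   0.3162569  0.46716684]
shift [0. 0. 0.] turn [-0.  37.9  0.2]
walls 184 ((0.049236297607421875, 0.04213142395019531), (102.62293243408203, 52.84807205200195), 0.5554720759391785) [[-50.78046845 -25.80443243  14.57365196]
 [ 50.15468563  25.97912802  30.01565829]] 23.569762310526862
base ((-0.0044097900390625, -0.17886734008789062), (148.7799530029297, 83.137939453125), 0.2827491760253906)
[[374.0, 215.1], [389.9, 213.3], [394.8, 244.6], [378.7, 246.5]]
```

View pics/dock0.png

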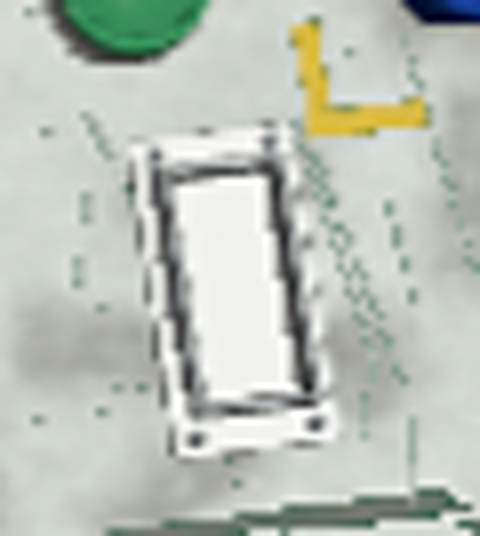

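The dock crop shows the dark pocket rectangle with corners at about (155,165), (275,155), (318,395) and (190,415), which match the projected wall corners to about 1 px. The dock is at (0.4736, -0.3098) with yaw about 0.5°. I'll bring the magazine upright next.

Emit:
drive_tool:
  moves: [20, -1, 0, -4, 0, 3, 0, 20, -1, 0, -4, 0, 5, 0, 20, -1, 0, -4, 0, 5.5, 0, 20, -1, 0, -4, 0, 5.5, 0, 20, 0, 0, -4, 0, 5.5, 0, 20, 0, 0, -4, 0, 5.5, 0, 20, 0, 0, -4, 0, 5, 0, 20, 0, 0, -4, 0, 3, 0.2]

```text
t: 13.2
tool_pos: [0.3735, 0.318, 0.4979]
orientation: [-0.363, -3.116, 0.001]
force: [0.3, 0.9, -2.8]
opening: 0.0274
gripper_force: 50.0
```

```bash
python3 - <<'E'
from plant import robot
from h import *
s=robot.read_state();tip_rack(s,167);print(s["q"],s["tool_pos"])
tgt(s["tool_pos"],toolR(0,1),s);tgt([.40,.0,.5],toolD(.5),s);tgt([.4836,-.3093,.5],toolD(.5),s)
E
```

```text
t 13.2 tip rack [-301.7   29.7  330.9] F rack [ 0.   0.9 -2.8] op 0.027382485917369682
[ 0.59984315 -0.18588195  1.63073213  0.00214923  1.70050442 -0.73893512] [0.37352506 0.31797902 0.49788893]
shift [0. 0. 0.] turn [-0.1 -0.2 -0. ]
shift [ -98.8 -303.4   -2.1] turn [ -0.   -0.2 -13.8]
shift [-251.2 -585.2   -2.4] turn [ -0.   -0.2 -13.8]
```

Emit:
drive_tool:
  moves: [20, -8, -20, 0, 0, 0, -4, 20, -8, -35, 0, 0, 0, -5, 20, -4, -40, 0, 0, 0, -4.8, 20, -2, -40, 0, 0, 0, 0, 20, 0, -40, 0, 0, 0, 0, 20, 0, -40, 0, 0, 0, 0, 20, 0, -40, 0, 0, 0, 0, 20, 0, -40, 0, 0, 0, 0]

```text
t: 14.0
tool_pos: [0.3833, 0.0192, 0.4981]
orientation: [0.015, -3.141, 0.002]
force: [1.2, 0.7, -3.9]
opening: 0.0278
gripper_force: 50.0
```

```bash
python3 - <<'E'
from plant import robot
from h import *
s=robot.read_state();print(s["q"],s["tool_pos"],s["opening"])
tgt([.4606,-.3093,.5],toolD(.5),s)
E
```

```text
[-8.32215156e-02 -4.92456911e-01  1.86951917e+00 -1.22767435e-03
  1.76486650e+00 -1.66383101e+00] [0.38325518 0.01917758 0.49807987] 0.02776382392912304
shift [ -74.2 -329.2   -1.6] turn [-0.1 -0.   0. ]
```

Emit:
drive_tool:
  moves: [20, -5, -45, 0, 0, 0, 0, 20, -10, -48, 0, 0, 0, 0, 20, -11, -48, 0, 0, 0, 0, 20, -11, -48, 0, 0, 0, 0, 20, -11, -48, 0, 0, 0, 0, 20, -11, -45, 0, 0, 0, 0, 20, -10, -32, 0, 0, 0, 0, 20, -5, -15, 0, 0, 0, 0]

```text
t: 14.8
tool_pos: [0.4607, -0.3107, 0.497]
orientation: [0.011, -3.139, 0.001]
force: [0.2, 1.2, -2.1]
opening: 0.0276
gripper_force: 50.0
```

Emit:
drive_tool:
  moves: [20, 0, 0, 40, 0, 0, 0, 20, 0, 0, 40, 0, 0, 0, 20, 0, 0, 40, 0, 0, 0, 20, 0, 0, 20, 0, 0, 0, 20, 0, 0, 0, 0, 0, 0]

```text
t: 15.3
tool_pos: [0.4594, -0.3068, 0.3535]
orientation: [0.015, -3.134, -0.007]
force: [0.1, -0.2, -3.2]
opening: 0.0281
gripper_force: 50.0
```

```bash
python3 - <<'E'
from plant import robot
from h import *
import pickle
s=robot.read_state();print(s["q"],s["tool_pos"],s["opening"])
tgt([.4606,-.3093,.36],toolD(.5),s);p=np.array(s["tool_pos"])
for n in("top","side"):
    c=robot.read_camera(n);pickle.dump(c,open(f"{n}9.pkl","wb"));P=(cloud(c)-[p[0],p[1],0])*1000
    # magazine points below gripper tips
    zb=p[2]*1000-272
    for lo,hi in((5,40),(40,75),(100,135)):
        m=(P[...,2]>zb+lo)&(P[...,2]<zb+hi)&(np.abs(P[...,0])<90)&(np.abs(P[...,1])<50)
        if m.sum()>10:print(n,lo,hi,m.sum(),np.percentile(P[m],[3,50,97],axis=0).round(0).tolist(),c["color"][m].mean(0).round())
E
```

```text
[-6.81144015e-01  3.59692069e-02  1.68212043e+00 -1.41412829e-03
  1.43195617e+00 -2.26120139e+00] [ 0.45935799 -0.30677307  0.35346059] 0.0281451924999889
shift [-1.2 -2.5 -6.6] turn [ 0.2 -0.4  0. ]
top 5 40 25 [[-29.0, -9.0, 87.0], [-25.0, 13.0, 102.0], [-9.0, 17.0, 120.0]] [77. 77. 73.]
top 40 75 15 [[-28.0, -9.0, 122.0], [-26.0, -1.0, 138.0], [-24.0, 16.0, 152.0]] [73. 72. 64.]
side 5 40 266 [[-28.0, -17.0, 87.0], [2.0, -13.0, 104.0], [49.0, 10.0, 120.0]] [90. 89. 88.]
side 40 75 263 [[-27.0, -17.0, 123.0], [3.0, -13.0, 139.0], [48.0, 12.0, 155.0]] [90. 89. 88.]
side 100 135 245 [[-26.0, -31.0, 182.0], [-10.0, -14.0, 199.0], [44.0, 15.0, 215.0]] [101. 100.  96.]
```

Emit:
drive_tool:
  moves: [20, -2, -2.8, 15, 0.2, -0.4, 0, 20, 0, 0, 20, 0, 0, 0, 20, 0, 0, 10, 0, 0, 0, 20, 0, 0, 0, 0, 0, 0]

```text
t: 15.8
tool_pos: [0.4628, -0.3103, 0.3133]
orientation: [-0.015, 3.136, -0.006]
force: [-0.5, 0.2, -2.6]
opening: 0.0275
gripper_force: 50.0
```

```bash
cat > dk.py <<'E'
from plant import robot
from h import *
s=robot.read_state();p=np.array(s["tool_pos"]);print(p.round(4),np.array(s["force"]).round(1),s["opening"]);tgt([.4606,-.3098,p[2]],toolD(.5),s)
c=robot.read_camera("side");P=(cloud(c)-[.4736,-.3098,0])*1000
for lo in range(5,115,10):
    m=(P[...,2]>lo)&(P[...,2]<lo+10)&(np.abs(P[...,0])<62)&(P[...,1]>-24)&(P[...,1]<20)&(c["color"].max(-1)<130)
    if m.sum()>8:print(lo,m.sum(),np.percentile(P[m][:,:2],[3,50,97],axis=0).round(0).tolist())
E
python3 dk.py
```

```text
[ 0.4628 -0.3103  0.3133] [-0.5  0.2 -2.6] 0.027523049692145418
shift [ 2.2  0.5 -0. ] turn [-0.2  0.3  0.1]
5 115 [[-50.0, -18.0], [5.0, 4.0], [46.0, 17.0]]
15 50 [[-53.0, -24.0], [-37.0, -4.0], [46.0, 20.0]]
25 10 [[-52.0, -6.0], [-43.0, 17.0], [22.0, 20.0]]
35 36 [[-37.0, -16.0], [-4.0, -14.0], [36.0, 4.0]]
45 64 [[-36.0, -17.0], [-15.0, -14.0], [33.0, 8.0]]
55 70 [[-36.0, -17.0], [-4.0, -14.0], [34.0, 9.0]]
65 63 [[-36.0, -18.0], [-9.0, -15.0], [33.0, 7.0]]
75 70 [[-36.0, -18.0], [-9.0, -14.0], [36.0, 10.0]]
85 70 [[-35.0, -19.0], [-6.0, -15.0], [35.0, 9.0]]
95 60 [[-36.0, -20.0], [-9.0, -14.0], [36.0, 9.0]]
105 76 [[-37.0, -18.0], [-8.0, -15.0], [31.0, 5.0]]
```

The magazine is centred over the pocket to about 1 mm, with its bottom at about 40 mm. I'll lower it in.

Emit:
drive_tool:
  moves: [20, 0, 0, 8, 0, 0, 0, 20, 0, 0, 8, 0, 0, 0, 20, 0, 0, 8, 0, 0, 0, 20, 0, 0, 4, 0, 0, 0, 20, 0, 0, 3, 0, 0, 0, 20, 0, 0, 0, 0, 0, 0]

```text
t: 16.45
tool_pos: [0.4629, -0.3103, 0.2818]
orientation: [-0.015, 3.136, -0.005]
force: [-0.1, 0.1, -1.7]
opening: 0.0279
gripper_force: 50.0
```

```bash
python3 dk.py
```

```text
[ 0.4629 -0.3103  0.2818] [-0.1  0.1 -1.7] 0.027850020054695574
shift [ 2.3  0.5 -0. ] turn [-0.2  0.3  0.1]
5 36 [[-52.0, -24.0], [-36.0, -1.0], [39.0, 19.0]]
15 92 [[-52.0, -24.0], [-20.0, -14.0], [39.0, 18.0]]
25 76 [[-52.0, -20.0], [-7.0, -14.0], [38.0, 12.0]]
35 64 [[-35.0, -17.0], [-10.0, -14.0], [36.0, 9.0]]
45 68 [[-35.0, -18.0], [-6.0, -14.0], [36.0, 10.0]]
55 64 [[-36.0, -18.0], [-8.0, -14.0], [35.0, 7.0]]
65 66 [[-35.0, -20.0], [-4.0, -15.0], [36.0, 8.0]]
75 64 [[-36.0, -19.0], [-7.0, -15.0], [36.0, 8.0]]
85 63 [[-36.0, -19.0], [-18.0, -14.0], [33.0, 9.0]]
95 52 [[-36.0, -20.0], [-21.0, -14.0], [33.0, 9.0]]
105 43 [[-37.0, -23.0], [-21.0, -15.0], [34.0, 7.0]]
```

Bottom at about 10 mm and still no contact. Lowering in 1 mm steps.

Emit:
drive_tool:
  moves: [20, 0, 0, 1.5, 0, 0, 0, 20, 0, 0, 1, 0, 0, 0, 20, 0, 0, 1, 0, 0, 0, 20, 0, 0, 0, 0, 0, 0]

```text
t: 16.9
tool_pos: [0.4632, -0.3106, 0.2798]
orientation: [-0.015, 3.135, -0.007]
force: [-2.9, 1.7, 4.3]
opening: 0.0281
gripper_force: 50.0
```

Emit:
drive_tool:
  moves: [20, 0, 0, 1, 0, 0, 0, 20, 0, 0, 0, 0, 0, 0]

```text
t: 17.1
tool_pos: [0.4632, -0.3107, 0.2798]
orientation: [-0.016, 3.135, -0.007]
force: [-6.3, 2.6, 12.1]
opening: 0.0276
gripper_force: 50.0
```

Emit:
drive_tool:
  moves: [34, 0, 0, 0, 0, 0, 0, 34, 0, 0, 0, 0, 0, 0, 50, 0, 0, 0, 0, 0, 0, 50, 0, 0, 0, 0, 0, 0, 50, 0, 0, 0, 0, 0, 0]
  grip_force: 20

```text
t: 17.6
tool_pos: [0.463, -0.3104, 0.2777]
orientation: [-0.015, 3.135, -0.006]
force: [-0.3, 1.0, 0.2]
opening: 0.0493
gripper_force: 0.0
```

Emit:
drive_tool:
  moves: [50, 0, 0, -15, 0, 0, 0, 50, 0, 0, -30, 0, 0, 0, 50, 0, 0, -40, 0, 0, 0, 50, 0, 0, -40, 0, 0, 0, 50, 0, 0, -40, 0, 0, 0, 50, 0, 0, -30, 0, 0, 0, 50, 40, 0, 0, 0, 0, 0, 50, 40, 0, 0, 0, 0, 0]

```text
t: 18.4
tool_pos: [0.3815, -0.3103, 0.475]
orientation: [-0.018, 3.133, -0.01]
force: [-0.7, -0.5, 0.7]
opening: 0.0499
gripper_force: 0.0
```

```bash
python3 dk.py; python3 - <<'E'
from plant import robot
from h import *
import pickle
print(robot.read_state()["t"])
c0=pickle.load(open("top0.pkl","rb"));c=robot.read_camera("top");P0=cloud(c0);P=cloud(c)
q=(P-[.4736,-.3098,0])*1000;m=(np.abs(q[...,0])<60)&(np.abs(q[...,1])<40)&(q[...,2]>120)&(q[...,2]<175)
if m.sum(): print("mag top",m.sum(),np.percentile(q[m],[3,50,97],axis=0).round(1).tolist())
d=np.abs(c["color"].astype(int)-c0["color"]).max(-1)>50
for n,(x,y) in dict(bottle=(308,222),purple=(270,216),tin=(372,192),tape=(430,234),marker=(311,263),driver=(235,270),carton=(200,160)).items():
    print(n,d[y-12:y+13,x-14:x+15].sum(),np.abs(P[y-12:y+13,x-14:x+15]-P0[y-12:y+13,x-14:x+15])[...,2].mean().round(4))
rr=(np.abs(P[...,2]-.152)<.006)&(np.abs(P[...,0]-.62)<.025)&(np.abs(P[...,1]-.23)<.08)
n,l,st,ce=cv2.connectedComponentsWithStats(rr.astype(np.uint8))
for i in range(1,n):
    if st[i,4]>5: print("ridge",P[l==i].mean(0).round(4))
E
```

```text
[ 0.3815 -0.3103  0.475 ] [-0.7 -0.5  0.7] 0.04989106330178628
shift [-79.1  -0.4   0.7] turn [-0.4  0.5  0.2]
5 49 [[-60.0, -23.0], [-50.0, 3.0], [-3.0, 19.0]]
15 92 [[-53.0, -23.0], [-21.0, -15.0], [40.0, 18.0]]
25 77 [[-52.0, -20.0], [-9.0, -15.0], [37.0, 10.0]]
35 61 [[-36.0, -20.0], [-8.0, -16.0], [37.0, 9.0]]
45 72 [[-35.0, -19.0], [-8.0, -16.0], [34.0, 8.0]]
55 63 [[-36.0, -20.0], [-5.0, -15.0], [35.0, 10.0]]
65 63 [[-36.0, -21.0], [-10.0, -16.0], [33.0, 6.0]]
75 71 [[-36.0, -19.0], [-9.0, -16.0], [36.0, 7.0]]
85 73 [[-36.0, -20.0], [-7.0, -16.0], [38.0, 7.0]]
95 68 [[-36.0, -19.0], [-4.0, -16.0], [36.0, 6.0]]
105 70 [[-35.0, -20.0], [-7.0, -16.0], [38.0, 4.0]]
18.45
mag top 263 [[-29.9, -14.4, 125.6], [5.6, 0.6, 136.3], [41.0, 12.9, 152.0]]
bottle 0 0.0171
purple 0 0.0173
tin 0 0.0181
tape 544 0.6787
marker 64 0.0107
driver 0 0.0217
carton 0 0.0197
ridge [0.6338 0.2877 0.1531]
ridge [0.6197 0.2287 0.1517]
ridge [0.612  0.1992 0.1536]
ridge [0.6062 0.1702 0.1525]
```

```bash
python3 - <<'E'
from plant import robot
from h import *
for n in("top",):
    c=robot.read_camera(n);D=(c["color"][...,0].astype(int)-c["color"][...,2]).astype(np.float32)
    B=lambda z:pix(c,[[.4736-.037,-.3098+dy,z/1000] for dy in(-.006,-.003,0,.003,.006)]).astype(np.float32)
    print([(z,int(cv2.remap(D,B(z)[:,:1].copy(),B(z)[:,1:].copy(),cv2.INTER_LINEAR).max())) for z in range(136,10,-6)])
E
```

```text
[(136, 21), (130, 26), (124, 20), (118, 25), (112, 26), (106, 21), (100, 23), (94, 15), (88, 10), (82, 7), (76, 0), (70, -1), (64, -2), (58, -2), (52, -2), (46, -2), (40, -3), (34, -3), (28, -3), (22, -2), (16, -2)]
```

The cassettes show right up to the top of the window, the magazine's top is at z=136 mm (6+130, so fully seated), and the other four ridges haven't moved. Handing in.

```bash
python3 -c "
from plant import robot
print(robot.close_job())"
```

```text
the job is handed in; nothing more can be done
None
```

The full magazine was tipped onto the front bar, drawn free and stands upright, fully down in the dock pocket; the other four magazines kept their places, and in the last views the bystanders were unmoved except the tape roll (hidden by the arm) and the marker (slight colour change only, probably shadow), which I couldn't confirm.

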